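Hang a slotted calibration weight on a load cell

ROBOT

A 6-joint arm with a two-finger parallel gripper is mounted at the origin on the work surface. World frame = base frame: x ahead of the robot, y to its left, z up, the work surface at z = 0. Lengths are in m, angles in rad, forces in N, time in s.
With the tool pointing down it reaches from about 0.225 to 0.875 m from the base axis. Payload 3.4 kg.
Tool frame: the origin (TCP) lies at the very end of the fingers, on their centre line; the grasp point (between the pads) lies 19 mm behind it; z points along the fingers, y is the line along which they close (so a half turn about z gives the same grasp; the last joint's range is limited). The gripper opens to 85 mm and grips with 20 to 120 N. Pads are 22 mm wide; open, the fingers measure 114 mm over their backs; the gripper's body (76 mm by 85 mm) begins 54 mm behind the grasp point. The pads swing forward as they close: fully open they stand 13 mm farther back than shut.
Start: joints at [-1.35, 0.276, 1.505, -0, 1.361, -0.121], TCP at [0.193, -0.542, 0.231] pointing down, gripper open.
Joint ranges: [-2.89, 2.89], [-0.75, 2.08], [0.22, 2.7], [-1.18, 4.32], [0.11, 2.71], [-2.7, 2.7]. Speed limits (rad/s): [2.57, 2.57, 3.14, 3.14, 3.14, 3.14].

INTERFACE

Orientations are given as a unit quaternion [w, x, y, z].
In Python, from rig import manip, get_image, camera_info gives the robot as it stands. The module is installed in compiled form; this text tells all that it offers.
- The arm moves only by the shell command python3 -m crank 'ROWS' [FORCE]. ROWS is a JSON object of lists of equal length, an entry for each row: "translation": the shift along the tool's x, y, z in mm, a list of three; "roll": the turn about the tool's z in rad; "fingers": the opening, from 0 (shut) to 1 (fully open). A call has 1 to 8 rows; each row shifts and turns the commanded pose from where the row before left it, along the tool's axes as they then stand; what a row does not reach is not made up. A row lasts 1/10 s, in which the tool goes at most 50 mm and 8.59 degrees, less where a joint would pass 70% of its speed; a pose out of reach is approached as far as the arm can. A call is refused whole if a number of a shift passes 50 or a number of a turn 0.15, either way. A call with a gripper value outside its range is refused whole. The fingers move at their own pace and stop on an object; FORCE is the grip in N (left out, the last holds). Time passes only in rows, so rows that do not move let the fingers close. It gives the time, the measured TCP pose, the force, the opening and the grip force at its end, in the units of the state.
- manip.get_state(): the state, without advancing time (a new reading comes with each control period).
- get_image(name): name is "side" or "top" or "wrist"; returns the picture (400x640x3 uint8, blue, green, red); there is no depth.
- camera_info(name): a dict with "mtx" (3x3 intrinsics, pixels), "D" ([k1, k2, p1, p2, k3] as OpenCV has them; the pictures are not rectified), "rvec" (rotation vector, rad) and "tvec" (3), from world to camera coordinates, as OpenCV has them. Camera axes: x right, y down, z forward; pixel columns grow to the right and rows downward; lengths in m; the calibration is good to about 2 mm. A picture is of the moment at which its call begins: read the wrist's pose just before it. camera_info takes no time and is no camera call; for the wrist camera it gives the pose at the moment of the call.
- manip.sign_off(): hands the job in; it is judged then, once.
The state is a dict: "clock": time; "qpos": joint angles; "qd": joint speeds; "effort": joint torques, N m; "position": TCP position; "ee_rot": TCP orientation; "contact_force": force on the tool from outside, world axes, zero at the start; "moment": the same for the moment, N m; "width": finger opening in m; "gripper_force": force on a finger pad.
Only numpy, scipy, OpenCV 4.12 (cv2) and the standard library are available. Lean on these libraries where they do the work, as an engineer would, in place of code of your own. Each camera call takes 0.05 s, during which the arm holds its last target. There are 200 camera calls.

TASK

Hang the brass calibration weight (red grip) on the load cell's grooved pin: slide the slot of its strap over the pin from the side until it is fully home, let it down so that the pin lies in the seat of the slot, and leave it hanging there by itself, upright and still. The load cell is delicate, so work gently: never load it with more than 10 newtons in any direction; leave the other weights and the things around as they are.

Things in the scene. Friction and masses are not known exactly. Their poses are not given: they have to be found in the camera images.
- brass: The weight to hang, 0.21 to 0.30 kg, 142 mm tall: a brass disc 42 mm across, 20 mm high, an upright flat steel strap 6 mm thick above it, a red grip on top. Starts upright on the cork board. Origin: centre of the underside; z up, x normal to the strap's flat face, y along the strap's width, towards the slot's open mouth. The strap reaches from y = -18 to +24 mm.
- brass_grip (a point): Centre of the brass weight's red grip block, which is 12 mm along x, 30 mm along y and 40 mm high (z = 102 to 142 mm of the weight, centred on x = y = 0). Pinch it across x. Same axes as the weight.
- brass_mouth (a point): Mouth of the brass weight's slot, mid-height, at y = 8, z = 78 mm of the weight. The slot is 12 mm high (z = 72 to 84 mm), open to +y, its closed end at y = -5.5 mm. Below it the strap ends at y = 8 mm; above it a nose reaches out to y = 24 mm, so the nose's underside (z = 84 mm, level with the slot's top) overhangs by 16 mm and can be rested on the pin.
- brass_seat (a point): Seat of the brass weight: where the pin's axis lies when the weight hangs properly (x = 0, y = 0, z = 87 mm of the weight). The seat is a notch in the slot's upper edge at its closed end, y = -5.5 to +5.5 mm, going up to z = 91 mm: hanging, the notch's top rests on the pin.
- stand: The fixed load-cell stand. Origin: on the bench under the axis of its upright rod (12 mm across, 272 mm high); z up. Base plate 210 x 130 x 10 mm, x = -165 to +45 mm. A blue clamp on the rod carries a level aluminium load-cell beam, 13 x 13 mm, pointing to the stand's -x and ending at x = -105 mm; the pin sticks out of that end along x.
- pin_low (a point): Fixed point on the stand (-115, 0, 155 mm), its axes the stand's: mid-groove of the pin if the clamp sat lowest. The real pin is 0 to 35 mm straight above it (not reported: feel or see it). Shank 8 mm thick; groove 12 mm long between collars 18 mm across, 4 mm thick. The strap enters between the collars moving along +y, axes parallel. The pin gives 0.35 mm/N up and down, none sideways.
- dark: Bystander: a dark steel weight with a black grip, disc 52 mm across, same strap and height as the brass one, standing on the cork board. Origin: centre of its underside.
- pale: Bystander: a pale aluminium weight with a blue grip, disc 42 mm across and 14 mm high, same strap and height, standing on the cork board. Origin: centre of its underside.
- cork: The fixed cork board on which the three weights stand, 150 (x) x 270 (y) x 8 mm. Origin: centre of its underside, on the bench.
- flask: Bystander: stoppered glass filter flask, 110 mm across, 190 mm tall. Origin: centre of its underside.
- posts: Bystander: green block with five coloured binding posts, 50 x 130 x 43 mm. Origin: centre of its underside.
- driver: Bystander: screwdriver lying on the bench. Origin: under its middle.
- beaker: Bystander: glass beaker 70 mm across, 95 mm tall. Origin: centre of its underside.
There are look-alikes about, which are no part of the job. What is meant by the brass is not purple, and is the smaller of those in its own colour.

How it is judged:
By the outcome, as a careful person would: the job done as asked, in the order asked, and still so for the second after the job is handed in, with the robot touching nothing.
It also fails if it takes over 58 s, if anything falls off the work surface, if the arm or the gripper's body presses on something with over 40 N, if the wrist force passes 120 N, or if a joint passes its speed limit or range.

## Working session

There is one attempt and no reset: what is moved stays moved. The work goes in short steps, Python scripts to look and compute and a shell command to move; the robot and the scene stay as the last step left them, time stands still between calls to the robot, and variables do not carry over. Pictures are saved under pics/ and viewed, at most 10 in all, crops included, and the job is handed in when it is done.

```bash
mkdir -p pics; python3 - <<'E'
from rig import manip,get_image,camera_info
import cv2,numpy as np
s=manip.get_state();print({k:np.round(v,3).tolist() for k,v in s.items()})
for n in("side","top","wrist"):
    im=get_image(n);cv2.imwrite(f"pics/{n}0.png",im);c=camera_info(n)
    print(n,{k:np.round(v,4).tolist() for k,v in c.items()})
E
```

```text
{'clock': 0.0, 'qpos': [-1.35, 0.277, 1.506, -0.0, 1.361, -0.121], 'qd': [-0.002, -0.0, 0.0, 0.002, 0.0, 0.0], 'effort': [0.001, -41.677, -24.581, 0.0, 0.011, -0.0], 'position': [0.193, -0.541, 0.23], 'ee_rot': [-0.001, 0.985, 0.17, -0.0], 'contact_force': [0.139, -1.274, 0.312], 'moment': [-0.043, 0.009, -0.03], 'gripper_force': 0.0, 'width': 0.086}
side {'mtx': [[495.6029, 0.0, 327.1932], [0.0, 495.6029, 199.6255], [0.0, 0.0, 1.0]], 'D': [-0.1318, 0.0, 0.0, 0.0, 0.0], 'rvec': [2.4439, -0.1784, 0.087], 'tvec': [-0.5139, 0.1392, 1.5916]}
top {'mtx': [[425.7062, 0.0, 320.7217], [0.0, 425.7062, 198.858], [0.0, 0.0, 1.0]], 'D': [-0.1093, 0.0, 0.0, 0.0, 0.0], 'rvec': [2.1227, -2.1661, 0.1098], 'tvec': [0.0231, 0.5263, 1.345]}
wrist {'mtx': [[328.4623, 0.0, 318.9064], [0.0, 328.4623, 192.9833], [0.0, 0.0, 1.0]], 'D': [-0.0246, 0.0, 0.0, 0.0, 0.0], 'rvec': [-2.3628, 1.6669, 0.2483], 'tvec': [-0.5741, -0.0377, 0.3799]}
```

View pics/side0.png

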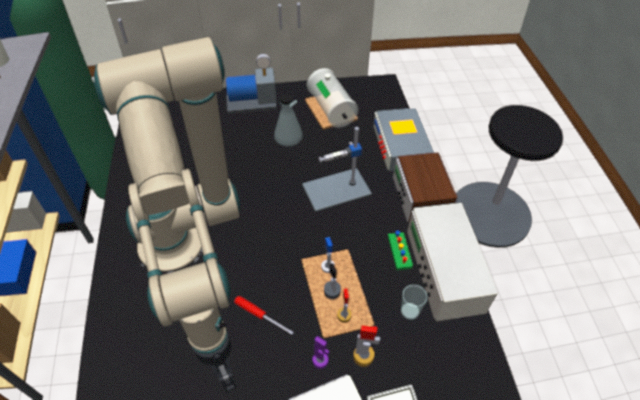

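View pics/top0.png

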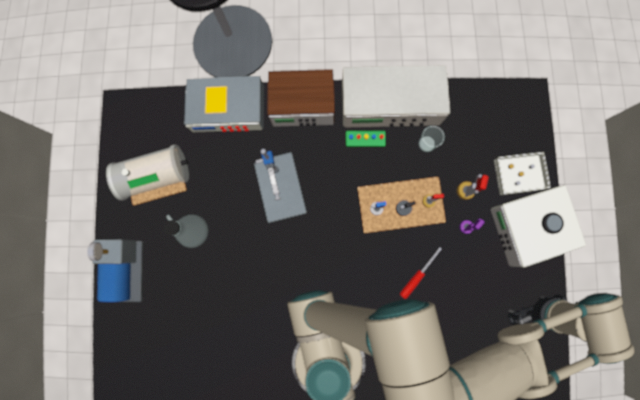

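The side view shows the small brass weight at about (345,305) on the cork, with a larger brass look-alike at (365,345) and the stand at (340,170). In the top view the brass is at (430,200) and the stand is at (275,185).

```bash
cat > h.py <<'E'
import cv2,numpy as np
from rig import manip,get_image,camera_info
def cam(n):
    c=camera_info(n);R=cv2.Rodrigues(np.array(c["rvec"],float))[0];t=np.array(c["tvec"],float).ravel()
    return np.array(c["mtx"]),np.array(c["D"]),R,t
def ray(n,p,c=None):
    K,D,R,t=c or cam(n)
    u=cv2.undistortPoints(np.array([[p]],float),K,D).ravel()
    d=R.T@np.array([u[0],u[1],1]);return -R.T@t,d/np.linalg.norm(d)
def plane(n,p,z,c=None):
    o,d=ray(n,p,c);return o+d*(z-o[2])/d[2]
def tri(rs):
    A=sum(np.eye(3)-np.outer(d,d) for o,d in rs);b=sum((np.eye(3)-np.outer(d,d))@o for o,d in rs)
    x=np.linalg.solve(A,b);return x,[float(np.linalg.norm((np.eye(3)-np.outer(d,d))@(x-o))) for o,d in rs]
def proj(n,X,c=None):
    K,D,R,t=c or cam(n)
    return cv2.projectPoints(np.array(X,float).reshape(-1,1,3),cv2.Rodrigues(R)[0],t,K,D)[0].reshape(-1,2)
E
python3 - <<'E'
from h import *
s=cv2.imread("pics/side0.png");t=cv2.imread("pics/top0.png")
def cr(im,x,y,w,h,W,H):return cv2.resize(im[y:y+h,x:x+w],(W,H),interpolation=cv2.INTER_CUBIC)
a=np.hstack([cr(s,295,230,100,75+0,400,300),cr(t,350,165,100,75,400,300)])
b=np.hstack([cr(s,295,120,100,100,300,300),cr(s,295,300,100,60,200,120).repeat(1,0) if 0 else cr(t,245,140,83,100,250,300),cr(s,310,280,83,100,250,300)])
cv2.imwrite("pics/c1.png",np.vstack([a,b]))
for n,im in(("side",s),("top",t)):
    hsv=cv2.cvtColor(im,cv2.COLOR_BGR2HSV)
    for nm,lo,hi in(("red",(0,150,110),(6,255,255)),("red2",(174,150,110),(180,255,255)),("blue",(100,140,70),(125,255,255)),("brass",(14,110,100),(28,255,255)),("cork",(8,60,120),(18,160,255)),("plate",(95,20,80),(118,90,170))):
        k,_,st,ce=cv2.connectedComponentsWithStats(cv2.inRange(hsv,lo,hi))
        print(n,nm,[(st[i].tolist(),np.round(ce[i],1).tolist()) for i in range(1,k) if st[i][4]>12 and 150<ce[i][0]<500 and 100<ce[i][1]<370][:8])
E
```

```text
side red [([380, 145, 6, 9, 28], [382.3, 149.0]), ([344, 288, 5, 12, 47], [345.8, 293.8]), ([234, 296, 32, 23, 281], [249.1, 306.5]), ([360, 326, 18, 8, 109], [368.8, 329.1])]
side red2 []
side blue [([349, 143, 13, 14, 109], [355.5, 149.5]), ([395, 230, 5, 5, 20], [397.1, 231.8]), ([324, 237, 9, 15, 93], [328.4, 243.4])]
side brass [([305, 97, 26, 32, 320], [317.4, 111.8]), ([390, 120, 27, 15, 319], [402.7, 126.6]), ([399, 244, 4, 5, 16], [400.6, 245.6]), ([302, 249, 72, 89, 3244], [336.6, 295.1]), ([353, 347, 22, 18, 183], [364.5, 357.2])]
side cork [([306, 96, 27, 32, 372], [318.4, 111.5]), ([302, 249, 72, 89, 3398], [336.6, 294.0])]
side plate [([227, 95, 49, 16, 363], [246.4, 104.3]), ([281, 107, 10, 12, 36], [285.4, 111.1]), ([377, 108, 56, 50, 1399], [404.0, 133.1]), ([283, 115, 14, 18, 57], [288.9, 123.4]), ([374, 118, 7, 16, 31], [377.1, 126.4]), ([275, 126, 11, 14, 39], [280.2, 132.4]), ([288, 135, 13, 10, 35], [293.3, 139.7]), ([349, 142, 9, 5, 14], [353.4, 143.7])]
top red [([221, 127, 5, 5, 17], [223.1, 129.1]), ([228, 126, 6, 6, 18], [230.3, 128.8]), ([236, 126, 5, 6, 17], [237.9, 128.5]), ([243, 126, 5, 5, 16], [245.1, 127.9]), ([479, 175, 10, 15, 102], [483.5, 182.1]), ([433, 193, 11, 6, 50], [438.2, 195.8]), ([400, 271, 25, 28, 265], [411.5, 284.6])]
top red2 []
top blue [([261, 151, 12, 13, 81], [268.4, 157.6]), ([377, 203, 8, 4, 24], [380.3, 204.4])]
top brass [([358, 177, 88, 56, 2488], [401.9, 203.7]), ([458, 181, 16, 18, 136], [464.0, 189.7]), ([131, 183, 56, 22, 433], [158.1, 193.8])]
top cork [([357, 177, 89, 56, 3335], [400.6, 204.3]), ([131, 181, 55, 24, 588], [157.9, 192.5])]
top plate [([197, 126, 19, 4, 31], [207.0, 127.8]), ([261, 151, 8, 8, 20], [265.0, 154.8]), ([254, 152, 52, 71, 2144], [280.6, 188.7]), ([397, 202, 13, 12, 58], [402.8, 208.6])]
```

View pics/c1.png

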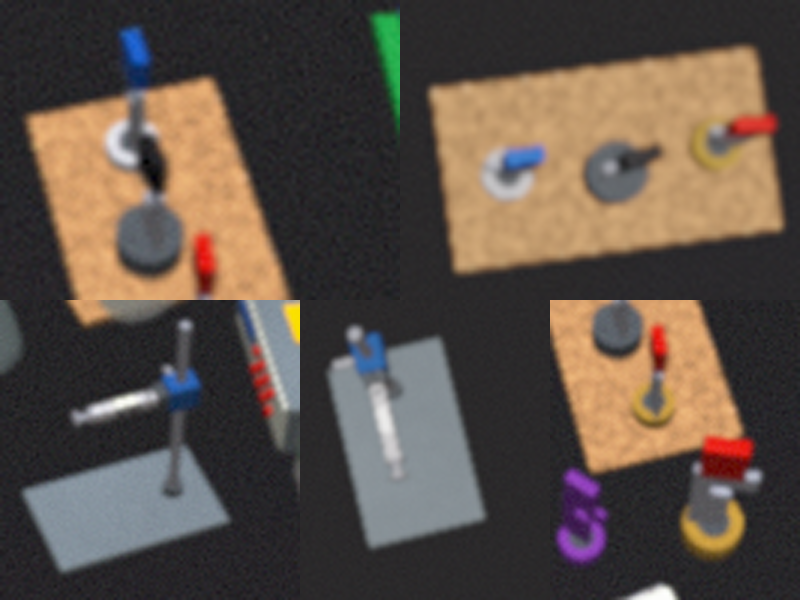

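The crops show a stand plate with clear edges, the beam tip at about (278,197) in the top view, and the brass near the cork's right end. Next I compute positions.

```bash
python3 - <<'E'
from h import *
s=cv2.imread("pics/side0.png");t=cv2.imread("pics/top0.png")
def mask(im,lo,hi,c):
    m=cv2.inRange(cv2.cvtColor(im,cv2.COLOR_BGR2HSV),lo,hi);k,l=cv2.connectedComponents(m)
    return (l==l[c[1],c[0]]).astype(np.uint8)
def rect(m,z,n="top"):
    ct=max(cv2.findContours(m,0,cv2.CHAIN_APPROX_NONE)[0],key=cv2.contourArea)
    w=np.array([plane(n,p[0],z)[:2]*1000 for p in cv2.convexHull(ct)],np.float32)
    return cv2.minAreaRect(w)
print("plate",rect(mask(t,(95,20,80),(118,90,170),(290,205)),.01))
print("cork",rect(mask(t,(8,60,100),(20,190,255),(390,220)),.008))
g=mask(t,(0,150,110),(8,255,255),(438,196));print("griptop",rect(g,.142))
# pin tip: bright beam in both
print("grip c",tri([ray("side",(345.8,293.8)),ray("top",(438.2,195.8))]))
print("clamp",tri([ray("side",(355.5,149.5)),ray("top",(268.4,157.6))]))
print("pin tip",tri([ray("side",(295+78/3,120+(417-300)/3)),ray("top",(245+(397-300)/3,140+(472-300)/3))]))
print("rod top",tri([ray("side",(295+184/3,120+(325-300)/3)),ray("top",(245+(355-300)/3,140+(333-300)/3))]))
print("disc ", plane("top",(350+716/4-100,165+145/4),.028),plane("side",(310+(653-550)/3.0,280+(402-300)/3),.028))
E
```

```text
plate ((574.9892578125, 150.51905822753906), (217.1339111328125, 133.53858947753906), 13.181042671203613)
cork ((506.9271545410156, -251.47398376464844), (156.74794006347656, 276.2446594238281), 6.267260551452637)
griptop ((515.2863159179688, -339.3173522949219), (33.41004943847656, 15.083990097045898), 88.7512435913086)
grip c (array([ 0.51503692, -0.3409205 ,  0.14371333]), [0.0009206378269127765, 0.0009206378269128362])
clamp (array([0.63502288, 0.16123367, 0.17788687]), [0.0007253151590860334, 0.0007253151590860495])
pin tip (array([0.51664978, 0.13556047, 0.17561363]), [0.000889477663626997, 0.0008894776636269697])
rod top (array([0.63220669, 0.16137615, 0.27131924]), [0.000626006297199345, 0.0006260062971992416])
disc  [ 0.51180774 -0.33931754  0.028     ] [ 0.51680269 -0.34282836  0.028     ]
```

```bash
cat >> h.py <<'E'
from scipy.spatial.transform import Rotation as Ro
def pose():
    s=manip.get_state();q=s["ee_rot"];return np.array(s["position"]),Ro.from_quat([q[1],q[2],q[3],q[0]]).as_matrix(),s
def yaw():  # yaw of tool x, deg
    p,R,s=pose();return np.degrees(np.arctan2(R[1,0],R[0,0]))
def to(x,y,z):
    p,R,s=pose();return np.round(R.T@(np.array([x,y,z])-p)*1000,1).tolist()
E
python3 - <<'E'
from h import *
p,R,s=pose();print(p,R.round(3).tolist(),yaw())
K,D,Rc,t=cam("wrist");print("cam in tool mm",(R.T@(-Rc.T@t-p)*1000).round(1),"cam z in tool",(R.T@Rc.T).round(2).tolist())
print("big brass",plane("top",(464,190),.02),tri([ray("side",(368.8,329.1)),ray("top",(483.5,182.1))]))
print(to(.44,-.36,.32))
E
```

```text
[ 0.19263294 -0.54136331  0.23064424] [[0.942, 0.335, -0.0], [0.335, -0.942, 0.001], [0.0, -0.001, -1.0]] 19.58104734017605
cam in tool mm [  74.1   -0.3 -143.1] cam z in tool [[0.0, -0.96, -0.29], [1.0, -0.0, 0.0], [-0.0, -0.29, 0.96]]
big brass [ 0.5474447  -0.45955683  0.02      ] (array([ 0.54829467, -0.46768611,  0.18179023]), [0.0016065496809742998, 0.0016065496809742346])
[293.9, -88.1, -89.2]
```

```bash
python3 -m crank '{"translation":[[40,-10,-13],[42,-13,-13],[42,-13,-13],[42,-13,-13],[42,-13,-13],[42,-13,-13],[42,-13,-13],[0,0,0]],"roll":[0,0,0,0,0,0,0,0],"fingers":[1,1,1,1,1,1,1,1]}' 30
python3 -m crank '{"translation":[[0,0,0],[0,0,0],[0,0,0],[0,0,0],[0,0,0],[0,0,0],[0,0,0],[0,0,0]],"roll":[-0.15,-0.15,-0.15,-0.15,-0.15,-0.15,-0.15,-0.15],"fingers":[1,1,1,1,1,1,1,1]}'
python3 - <<'E'
from h import *
p,R,s=pose();im=get_image("wrist");cv2.imwrite("pics/w1.png",im);np.save("w1.npy",np.array(cam("wrist"),dtype=object),allow_pickle=True);print(p,yaw(),s["qpos"],s["contact_force"]);print(proj("wrist",[.515,-.34,.13]))
E
```

```text
clock: 0.95
position: [0.4428, -0.3579, 0.3239]
ee_rot: [0.001, 0.985, 0.173, 0.002]
contact_force: [0.8, -1.1, 0.8]
width: 0.0854
gripper_force: 0.0
clock: 1.75
position: [0.4375, -0.3613, 0.3217]
ee_rot: [-0.001, 0.715, 0.699, -0.0]
contact_force: [-0.4, -0.6, -0.6]
width: 0.0855
gripper_force: 0.0
[ 0.43746602 -0.3613405   0.32165348] 88.86611635600093 [-8.12647341e-01  2.29142672e-01  1.34994041e+00 -5.52952153e-04
  1.56374845e+00 -7.89122782e-01] [-0.417968   -0.63118043 -0.57870861]
[[394.48425022 146.11324175]]
```

View pics/w1.png

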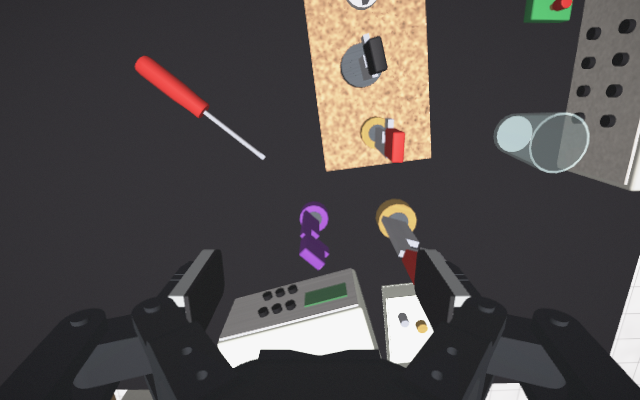

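The wrist view shows the brass at about (390,140), its red grip at (397,145) and a strap end sticking out above it at (389,123). I zoom in and measure there.

```bash
python3 - <<'E'
from h import *
im=cv2.imread("pics/w1.png");c=tuple(np.load("w1.npy",allow_pickle=True))
cv2.imwrite("pics/w1c.png",cv2.resize(im[100:180,340:450],(770,560),interpolation=cv2.INTER_CUBIC))
hsv=cv2.cvtColor(im,cv2.COLOR_BGR2HSV)
m=cv2.inRange(hsv,(0,150,60),(8,255,255))|cv2.inRange(hsv,(174,150,60),(180,255,255));m[:110]=0;m[175:]=0;m[:,:340]=0;m[:,440:]=0
ys,xs=np.nonzero(m);print(xs.min(),xs.max(),ys.min(),ys.max())
for p in((389,121),(397,145)):
  for z in(.1,.108,.15):print(p,z,plane(0,p,z,c))
b=cv2.inRange(hsv,(14,140,100),(28,255,255))
# predicted points for nose +y / -y
for sg in(1,-1):
  print(sg,proj(0,[[.515,-.34+sg*.024,.108],[.515,-.34+sg*.024,.092],[.515,-.34-sg*.018,.108],[.515,-.34+sg*.008,.08],[.515,-.34+sg*.008,.05],[.515,-.34+.015,.15],[.515,-.34-.015,.15]],c).round(1).tolist())
E
```

```text
385 404 129 162
(389, 121) 0.1 [ 0.51455784 -0.31712572  0.1       ]
(389, 121) 0.108 [ 0.51290798 -0.3164726   0.108     ]
(389, 121) 0.15 [ 0.50424624 -0.31304367  0.15      ]
(397, 145) 0.1 [ 0.52453022 -0.34352469  0.1       ]
(397, 145) 0.108 [ 0.52266171 -0.34229272  0.108     ]
(397, 145) 0.15 [ 0.51285198 -0.33582485  0.15      ]
1 [[391.0, 120.5], [388.0, 119.4], [389.4, 159.4], [385.4, 132.7], [380.8, 129.9], [399.8, 133.6], [398.3, 164.6]]
-1 [[389.2, 164.7], [386.3, 161.8], [390.7, 126.2], [384.9, 146.4], [380.3, 142.8], [399.8, 133.6], [398.3, 164.6]]
```

View pics/w1c.png

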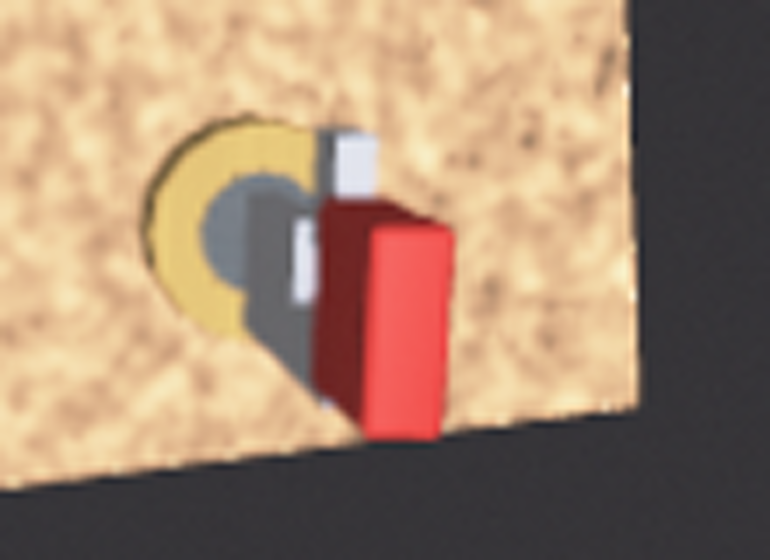

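The crop shows the nose pointing to image up (world +y), with the grip's top face at crop (365–455, 227–440).

```bash
python3 - <<'E'
from h import *
c=tuple(np.load("w1.npy",allow_pickle=True))
P=np.array([plane(0,(340+a/7,100+b/7),.15,c) for a,b in((372,227),(455,227),(440,440),(365,438))])*1000
print(P.round(1).tolist(),P.mean(0))
d=P[0]+P[1]-P[2]-P[3];print("ydir deg",np.degrees(np.arctan2(d[1],d[0])),np.linalg.norm(d)/2,yaw())
x,y=P.mean(0)[:2]/1000
print(to(x,y,.25),to(x,y,.116))
E
```

```text
[[508.6, -323.8, 150.0], [519.9, -324.0, 150.0], [519.4, -353.4, 150.0], [508.9, -352.9, 150.0]] [ 514.2151753  -338.51742267  150.        ]
ydir deg 89.81976476018859 29.273707784801427 88.86611635600093
[24.3, 76.3, 71.5] [24.2, 76.5, 205.5]
```

```bash
python3 -m crank '{"translation":[[6,20,17],[6,20,17],[6,20,17],[6,16,20],[0,0,0],[0,0,20],[0,0,20],[0,0,0]],"roll":[-0.016,0,0,0,0,0,0,0],"fingers":[1,1,1,1,1,1,1,1]}' 40
python3 - <<'E'
from h import *
p,R,s=pose();print(to(.5142,-.3385,.116),yaw(),s["contact_force"])
E
```

```text
clock: 2.6
position: [0.5129, -0.3376, 0.2089]
ee_rot: [-0.003, 0.712, 0.702, -0.001]
contact_force: [-0.5, 0.6, 0.2]
width: 0.0857
gripper_force: 0.0
[-1.2, 1.7, 92.9] 89.19172102806725 [-0.54612804  0.57589436  0.18255628]
```

```bash
python3 -m crank '{"translation":[[0,1,22],[0,0,22],[0,0,22],[0,0,20],[0,0,7],[0,0,0]],"roll":[0,0,0,0,0,0],"fingers":[1,1,1,1,1,1]}' 40
python3 -m crank '{"translation":[[0,0,0],[0,0,0],[0,0,0],[0,0,0],[0,0,0],[0,0,0],[0,0,0],[0,0,0]],"roll":[0,0,0,0,0,0,0,0],"fingers":[0.4,0.3,0.2,0.15,0.1,0,0,0]}' 40
python3 -m crank '{"translation":[[0,0,0],[0,0,0],[0,0,0],[0,0,0]],"roll":[0,0,0,0],"fingers":[0,0,0,0]}' 40
python3 - <<'E'
from h import *
p,R,s=pose();print(p,yaw(),s["contact_force"],s["width"],s["gripper_force"])
E
```

```text
clock: 3.2
position: [0.5155, -0.3386, 0.1183]
ee_rot: [-0.0, 0.712, 0.702, -0.0]
contact_force: [0.6, -0.2, 0.4]
width: 0.0856
gripper_force: 0.0
clock: 4.0
position: [0.5157, -0.3384, 0.1186]
ee_rot: [0.0, 0.712, 0.703, -0.0]
contact_force: [-1.6, 0.6, 2.8]
width: 0.0114
gripper_force: 41.4
clock: 4.4
position: [0.5157, -0.3384, 0.1186]
ee_rot: [0.0, 0.712, 0.703, -0.0]
contact_force: [-1.3, 0.2, 4.2]
width: 0.0114
gripper_force: 41.7
[ 0.5157393  -0.338403    0.11861826] 89.25612788489215 [-1.28857684  0.1660519   4.22208717] 0.011373824635997185 41.72151803970337
```

```bash
python3 -m crank '{"translation":[[0,0,-10],[0,0,-25],[0,0,-40],[0,0,-45],[0,0,-45],[0,0,-20],[0,0,0],[0,0,0]],"roll":[0,0,0,0,0,0,0,0],"fingers":[0,0,0,0,0,0,0,0]}'
python3 - <<'E'
from h import *
p,R,s=pose();print(p,yaw(),s["contact_force"],s["width"],to(.542,.05,.30))
print("flask",plane("top",(188,230),.1))
E
```

```text
clock: 5.2
position: [0.5154, -0.3379, 0.302]
ee_rot: [-0.001, 0.712, 0.703, -0.0]
contact_force: [-0.2, 0.1, -3.0]
width: 0.011
gripper_force: 40.6
[ 0.51540607 -0.337939    0.30204572] 89.25724772500938 [-0.15599465  0.1471386  -2.99169207] 0.010952447373600693 [388.2, 21.6, 2.4]
flask [0.42948542 0.42596704 0.1       ]
```

```bash
python3 -m crank '{"translation":[[15,1,0],[30,2,0],[40,2,0],[40,2,0],[40,2,0],[40,2,0],[40,2,0],[40,2,0]],"roll":[0,0,0,0,0,0,0,0],"fingers":[0,0,0,0,0,0,0,0]}'
python3 -m crank '{"translation":[[40,2,0],[30,3,0],[20,2,0],[10,0,0],[0,0,0],[0,0,0],[0,0,0],[0,0,0]],"roll":[0,0,0,-0.06,-0.06,-0.06,-0.06,0],"fingers":[0,0,0,0,0,0,0,0]}'
python3 - <<'E'
from h import *
p,R,s=pose();im=get_image("wrist");cv2.imwrite("pics/w2.png",im);np.save("w2.npy",np.array(cam("wrist"),dtype=object),allow_pickle=True)
cv2.imwrite("pics/side2.png",get_image("side"));cv2.imwrite("pics/top2.png",get_image("top"))
print(p,yaw(),s["contact_force"],s["qpos"]);print(proj("wrist",[.5214,.138,.175]))
E
```

```text
clock: 6.0
position: [0.5328, -0.0505, 0.301]
ee_rot: [-0.002, 0.712, 0.703, -0.001]
contact_force: [1.0, -0.6, -3.3]
width: 0.0115
gripper_force: 40.5
clock: 6.8
position: [0.5412, 0.0475, 0.3011]
ee_rot: [-0.002, 0.622, 0.783, -0.001]
contact_force: [-0.0, 0.6, -2.8]
width: 0.0112
gripper_force: 40.6
[0.54116549 0.04746862 0.3011329 ] 102.96225110476365 [-0.0419574   0.60158731 -2.826677  ] [-4.10297817e-02  1.98732846e-01  1.43911116e+00  6.22174089e-04
  1.50831436e+00 -2.68752121e-01]
[[319.65942824  67.86746213]]
```

View pics/w2.png

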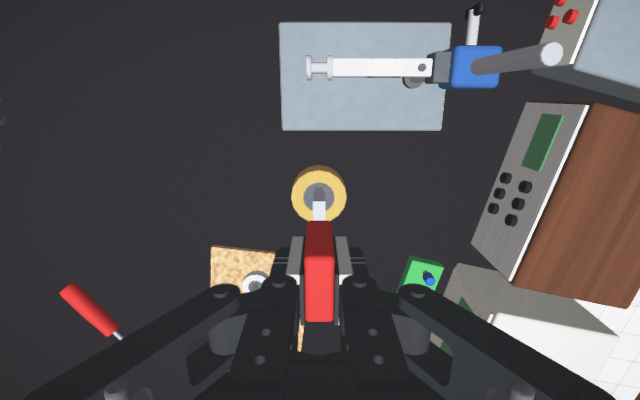

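The wrist view shows the pin's collars at about (308,68) and (331,68), so the groove is at about (320,68) as predicted. The beam is level in the image, which means the yaw matches. The nose and grip are at column 319.

```bash
python3 - <<'E'
from h import *
im=cv2.imread("pics/w2.png");c=tuple(np.load("w2.npy",allow_pickle=True))
sub=im[50:88,298:350].astype(int)
# bright neutral vs bluish plate
neu=(sub.min(2)>150)&((sub[...,0]-sub[...,2])<22)
for j in range(neu.shape[1]):
    r=np.nonzero(neu[:,j])[0]
    if len(r):print(298+j,50+r.min(),50+r.max(),len(r),end=" | ")
print()
cv2.imwrite("pics/z.png",np.hstack([cv2.resize(im[48:90,296:352],(560,420),interpolation=cv2.INTER_CUBIC)]))
s=cv2.imread("pics/side2.png");
p=np.array(proj("side",[[.5214,.138,.175]]))[0];print(p)
x,y=p.astype(int)
z=cv2.resize(s[y-15:y+15,x-20:x+20],(560,420),interpolation=cv2.INTER_CUBIC)
cv2.imwrite("pics/z2.png",np.vstack([cv2.resize(im[48:90,296:352],(400,300)),cv2.resize(s[y-15:y+15,x-20:x+20],(400,300),interpolation=cv2.INTER_CUBIC)]));print(x-20,y-15)
E
```

```text
305 59 72 11 | 306 55 79 25 | 307 56 78 23 | 308 56 78 23 | 309 56 78 23 | 310 56 78 23 | 311 56 78 23 | 312 63 76 12 | 313 62 72 11 | 314 62 72 11 | 315 62 72 11 | 316 62 72 11 | 317 62 72 11 | 318 62 72 11 | 319 62 72 11 | 320 62 72 11 | 321 62 72 11 | 322 62 72 11 | 323 62 72 11 | 324 62 72 11 | 325 62 72 11 | 326 62 75 13 | 327 55 80 26 | 328 55 79 25 | 329 55 78 24 | 330 55 78 24 | 331 55 78 24 | 332 56 79 24 | 333 58 77 20 | 334 58 76 19 | 335 58 77 20 | 336 58 77 20 | 337 58 77 20 | 338 58 77 20 | 339 58 77 20 | 340 58 77 20 | 341 58 77 20 | 342 58 76 19 | 343 58 76 19 | 344 58 76 19 | 345 58 76 19 | 346 58 76 19 | 347 58 76 19 | 348 58 76 19 | 349 58 76 19 | 
[322.07435324 158.50376219]
302 143
```

View pics/z2.png

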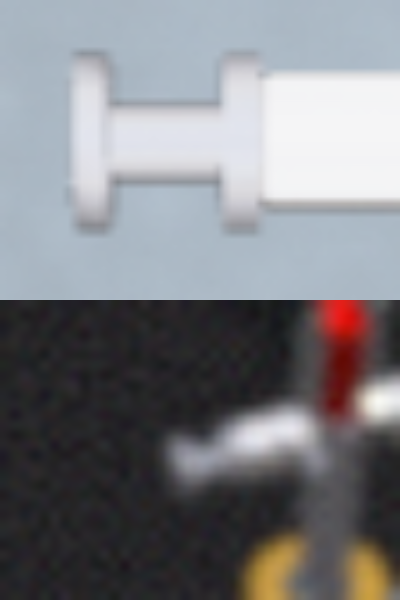

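Groove spans columns 311.5–326.5 (centre 319, row 67); the held strap is also centred at column 319. Now I work out the shift.

```bash
python3 - <<'E'
from h import *
im=cv2.imread("pics/w2.png");c=tuple(np.load("w2.npy",allow_pickle=True))
p,R,s=pose()
T=lambda X:(R.T@(X-p)*1000).round(1)
for z in(.155,.175,.19):print("pin",z,plane(0,(319,67),z,c).round(4),T(plane(0,(319,67),z,c)))
sub=im[195:225,305:335].astype(int);m=(sub.min(2)>170)
ys,xs=np.nonzero(m);print("nose white",xs.min()+305,xs.max()+305,ys.min()+195,ys.max()+195)
zb=p[2]-.1106
for r in(ys.min()+195,):
    print("nose top edge in tool",T(plane(0,((xs.min()+xs.max())/2+305,r-.5),zb+.102,c)))
print("cols 308.5/329.5 collar depth mm", 328.46*12/15)
E
```

```text
pin 0.155 [0.5196 0.1403 0.155 ] [ 96.   -0.5 147.2]
pin 0.175 [0.52   0.1389 0.175 ] [ 94.5  -0.5 127.2]
pin 0.19 [0.5203 0.1378 0.19  ] [ 93.4  -0.4 112.2]
nose white 312 325 201 220
nose top edge in tool [25.  -0.5  8.6]
cols 308.5/329.5 collar depth mm 262.768
```

```bash
python3 -m crank '{"translation":[[0,0,15],[0,0,25],[0,0,25],[0,0,17],[0,0,0],[0,0,0],[0,0,0],[0,0,0]],"roll":[0,0,0,0,0,0,0,0],"fingers":[0,0,0,0,0,0,0,0]}'
python3 -m crank '{"translation":[[10,0,0],[15,0,0],[15,0,0],[12,0,0],[8,0,0],[0,0,0],[0,0,0],[0,0,0]],"roll":[0,0,0,0,0,0,0,0],"fingers":[0,0,0,0,0,0,0,0]}'
python3 - <<'E'
from h import *
p,R,s=pose();im=get_image("wrist");cv2.imwrite("pics/w3.png",im);np.save("w3.npy",np.array(cam("wrist"),dtype=object),allow_pickle=True)
a=im[150:290,230:410];b=get_image("side");q=proj("side",[[.5214,.138,.175]])[0].astype(int)
cv2.imwrite("pics/z3.png",np.hstack([cv2.resize(a,(480,373)),cv2.resize(b[q[1]-35:q[1]+35,q[0]-30:q[0]+30],(320,373),interpolation=cv2.INTER_CUBIC)]))
print(p,yaw(),s["contact_force"],[(R.T@(np.array([.52,.1389,.175])-p)*1000).round(1)])
E
```

```text
clock: 7.75
position: [0.5435, 0.0464, 0.2226]
ee_rot: [0.001, 0.623, 0.783, 0.001]
contact_force: [-0.0, 0.8, -2.0]
width: 0.0113
gripper_force: 40.6
clock: 8.55
position: [0.5294, 0.1045, 0.2213]
ee_rot: [0.0, 0.623, 0.783, -0.0]
contact_force: [0.5, -0.1, -2.1]
width: 0.0113
gripper_force: 40.6
[0.52939654 0.10446362 0.22125092] 102.96787701703356 [ 0.5435435  -0.11385191 -2.13887882] [array([35.7, -1.4, 46.2])]
```

View pics/z3.png

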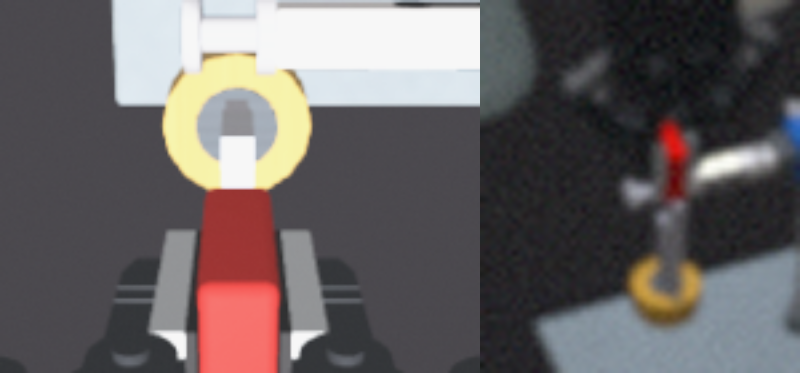

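The crop shows the groove centre about 7 px left of the nose line, so the weight has to go 1.4 mm along tool -y, then 19 mm forward.

```bash
python3 -m crank '{"translation":[[0,-1.4,0],[4,0,0],[6,0,0],[6,0,0],[3,0,0],[0,0,0],[0,0,0],[0,0,0]],"roll":[0,0,0,0,0,0,0,0],"fingers":[0,0,0,0,0,0,0,0]}'
python3 - <<'E'
from h import *
p,R,s=pose();im=get_image("wrist")
sub=im[100:200,290:350]
print(p,yaw(),s["contact_force"],[(R.T@(np.array([.52,.1389,.175])-p)*1000).round(1)])
neu=(sub.min(2)>200)
for r in range(0,100,4):
    x=np.nonzero(neu[r])[0]
    if len(x):print(100+r,290+x.min(),290+x.max(),len(x),end=" | ")
cv2.imwrite("pics/w4.png",im)
E
```

```text
clock: 9.45
position: [0.5237, 0.1229, 0.2213]
ee_rot: [0.0, 0.622, 0.783, -0.0]
contact_force: [0.7, -0.6, -2.3]
width: 0.0114
gripper_force: 40.6
[0.52365138 0.12294873 0.22126743] 103.00158547633798 [ 0.70358072 -0.57182699 -2.34714238] [array([16.4,  0. , 46.3])]
100 290 349 60 | 104 290 349 60 | 108 290 349 60 | 112 290 349 60 | 116 290 349 60 | 120 290 349 60 | 124 290 349 60 | 128 290 349 60 | 132 290 349 60 | 136 290 349 60 | 140 290 349 60 | 144 290 349 60 | 148 290 349 60 | 152 290 349 60 | 156 290 349 60 | 160 290 349 60 | 164 290 349 60 | 168 290 349 34 | 172 290 349 22 | 176 290 349 16 | 180 290 349 11 | 184 290 335 17 | 188 290 349 32 | 192 290 349 41 | 196 290 349 39 |
```

```bash
python3 -m crank '{"translation":[[0,0,2],[0,0,2],[0,0,2],[0,0,0],[0,0,0]],"roll":[0,0,0,0,0],"fingers":[0,0,0,0,0]}'
python3 -m crank '{"translation":[[0,0,2],[0,0,0],[0,0,0]],"roll":[0,0,0],"fingers":[0,0,0]}'
python3 -m crank '{"translation":[[0,0,1],[0,0,0],[0,0,0]],"roll":[0,0,0],"fingers":[0,0,0]}'
python3 -m crank '{"translation":[[0,0,1],[0,0,0],[0,0,0]],"roll":[0,0,0],"fingers":[0,0,0]}'
```

```text
clock: 10.0
position: [0.5236, 0.123, 0.2151]
ee_rot: [-0.0, 0.622, 0.783, -0.0]
contact_force: [-0.5, 0.8, -2.4]
width: 0.012
gripper_force: 40.5
clock: 10.3
position: [0.5236, 0.123, 0.2132]
ee_rot: [0.0, 0.622, 0.783, -0.0]
contact_force: [-0.1, -0.1, -2.1]
width: 0.0115
gripper_force: 40.5
clock: 10.6
position: [0.5236, 0.123, 0.2123]
ee_rot: [0.0, 0.622, 0.783, -0.0]
contact_force: [0.1, 0.6, -2.7]
width: 0.0114
gripper_force: 40.6
clock: 10.9
position: [0.5236, 0.123, 0.2112]
ee_rot: [0.0, 0.622, 0.783, -0.0]
contact_force: [0.2, -0.6, -2.9]
width: 0.0117
gripper_force: 40.6
```

```bash
python3 - <<'E'
from h import *
b=get_image("side");q=proj("side",[[.5214,.138,.175]])[0].astype(int)
w=get_image("wrist")
cv2.imwrite("pics/z5.png",np.hstack([cv2.resize(w[120:240,240:400],(480,360)),cv2.resize(b[q[1]-30:q[1]+30,q[0]-26:q[0]+27],(318,360),interpolation=cv2.INTER_CUBIC)]))
for n in range(4):
  get_image("top");s=manip.get_state();print(np.round(s["contact_force"],2),np.round(s["moment"],3),s["position"])
E
```

```text
[-0.36  0.27 -3.04] [ 0.023 -0.021 -0.006] [0.52358281 0.12301462 0.21128742]
[ 0.72  0.56 -2.93] [-0.009 -0.018 -0.017] [0.52363837 0.1230125  0.21129266]
[ 0.55  0.32 -2.66] [0.034 0.037 0.017] [0.52361761 0.12301652 0.21131128]
[ 0.15 -0.43 -2.54] [ 0.019 -0.023  0.006] [0.52364253 0.12302866 0.21128411]
```

View pics/z5.png

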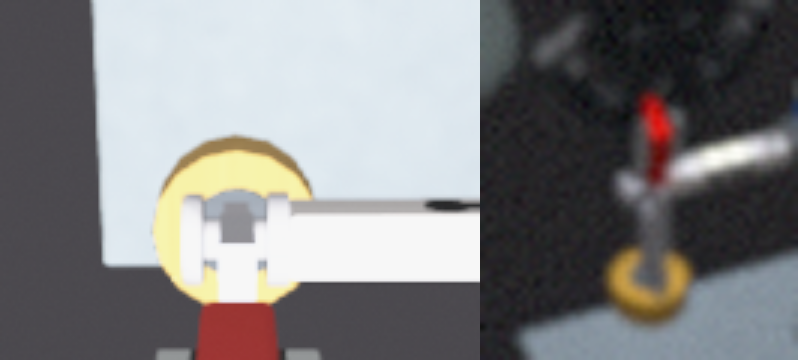

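The picture shows the nose lying centred between the collars with no contact yet. I go on feeling downward in 1 mm steps.

```bash
python3 -m crank '{"translation":[[0,0,1],[0,0,0],[0,0,0]],"roll":[0,0,0],"fingers":[0,0,0]}' | grep -E "pos|cont"
python3 -m crank '{"translation":[[0,0,1],[0,0,0],[0,0,0]],"roll":[0,0,0],"fingers":[0,0,0]}'| grep -E "pos|cont"
python3 -m crank '{"translation":[[0,0,1],[0,0,0],[0,0,0]],"roll":[0,0,0],"fingers":[0,0,0]}'| grep -E "pos|cont"
```

```text
position: [0.5236, 0.123, 0.2102]
contact_force: [-0.3, -0.3, -2.6]
position: [0.5236, 0.123, 0.2092]
contact_force: [0.5, -0.4, -2.4]
position: [0.5236, 0.123, 0.2082]
contact_force: [-0.1, 0.4, -2.1]
```

```bash
python3 -m crank '{"translation":[[0,0,1],[0,0,0],[0,0,0]],"roll":[0,0,0],"fingers":[0,0,0]}' | grep -E "pos|cont"
python3 -m crank '{"translation":[[0,0,0],[0,0,0]],"roll":[0,0],"fingers":[0,0]}'| grep -E "pos|cont"
```

```text
position: [0.5236, 0.123, 0.2072]
contact_force: [0.5, -0.3, -2.7]
position: [0.5236, 0.123, 0.2073]
contact_force: [-0.0, -0.2, -2.8]
```

```bash
python3 -m crank '{"translation":[[0,0,1],[0,0,0],[0,0,0]],"roll":[0,0,0],"fingers":[0,0,0]}' | grep -E "pos|cont"
python3 -m crank '{"translation":[[0,0,1],[0,0,0],[0,0,0]],"roll":[0,0,0],"fingers":[0,0,0]}'| grep -E "pos|cont"
```

```text
position: [0.5235, 0.123, 0.2062]
contact_force: [-0.8, 0.1, -1.9]
position: [0.5236, 0.123, 0.2053]
contact_force: [-0.4, 0.2, -2.9]
```

```bash
python3 -m crank '{"translation":[[0,0,1],[0,0,0],[0,0,0]],"roll":[0,0,0],"fingers":[0,0,0]}' | grep -E "pos|cont"
python3 -m crank '{"translation":[[0,0,1],[0,0,0],[0,0,0]],"roll":[0,0,0],"fingers":[0,0,0]}'| grep -E "pos|cont"
```

```text
position: [0.5237, 0.123, 0.2045]
contact_force: [-0.2, 0.6, -1.9]
position: [0.5237, 0.123, 0.2036]
contact_force: [-0.9, 0.1, 0.5]
```

```bash
python3 - <<'E'
from h import *
F=[]
for n in range(8):
  get_image("top");s=manip.get_state();F.append(np.r_[s["contact_force"],s["position"]])
print(np.mean(F,0).round(4),np.std(F,0).round(2))
E
```

```text
[-0.8272 -0.3616  1.215   0.5237  0.123   0.2034] [0.53 0.33 0.51 0.   0.   0.  ]
```

```bash
python3 -m crank '{"translation":[[0,0,-2],[0,0,-1.4],[0,0,0],[0,0,0],[0,0,0]],"roll":[0,0,0,0,0],"fingers":[0,0,0,0,0]}'| grep -E "pos|cont"
python3 -m crank '{"translation":[[2,0,0],[2,0,0],[2,0,0],[0,0,0],[0,0,0]],"roll":[0,0,0,0,0],"fingers":[0,0,0,0,0]}'| grep -E "pos|cont"
```

```text
position: [0.5234, 0.123, 0.2063]
contact_force: [-0.3, -0.2, -2.4]
position: [0.5222, 0.129, 0.2067]
contact_force: [-0.2, 0.3, -2.8]
```

```bash
python3 -m crank '{"translation":[[1,0,0],[1,0,0],[1,0,0],[0,0,0],[0,0,0]],"roll":[0,0,0,0,0],"fingers":[0,0,0,0,0]}'| grep -E "pos|cont"
python3 -m crank '{"translation":[[1,0,0],[1,0,0],[1,0,0],[0,0,0],[0,0,0]],"roll":[0,0,0,0,0],"fingers":[0,0,0,0,0]}'| grep -E "pos|cont"
python3 -m crank '{"translation":[[1,0,0],[1,0,0],[1,0,0],[0,0,0],[0,0,0]],"roll":[0,0,0,0,0],"fingers":[0,0,0,0,0]}'| grep -E "pos|cont"
python3 - <<'E'
from h import *
p,R,s=pose();print((R.T@(np.array([.52,.1389,.175])-p)*1000).round(1),yaw())
E
```

```text
position: [0.5216, 0.1318, 0.2067]
contact_force: [-0.3, -0.7, -1.8]
position: [0.5209, 0.1347, 0.2067]
contact_force: [0.7, 0.2, -3.4]
position: [0.5202, 0.1377, 0.2067]
contact_force: [0.8, 0.5, -2.1]
[ 1.3  0.1 31.7] 103.01207100071642
```

```bash
python3 -m crank '{"translation":[[0.7,0,0],[0.6,0,0],[0,0,0],[0,0,0]],"roll":[0,0,0,0],"fingers":[0,0,0,0]}'| grep -E "pos|cont"
python3 -m crank '{"translation":[[0.5,0,0],[0,0,0],[0,0,0]],"roll":[0,0,0],"fingers":[0,0,0]}'| grep -E "pos|cont"
python3 -m crank '{"translation":[[0.4,0,0],[0,0,0],[0,0,0]],"roll":[0,0,0],"fingers":[0,0,0]}'| grep -E "pos|cont"
```

```text
position: [0.5199, 0.1389, 0.2067]
contact_force: [0.1, -0.5, -3.0]
position: [0.5198, 0.1394, 0.2067]
contact_force: [-0.3, 0.4, -3.1]
position: [0.5197, 0.1398, 0.2067]
contact_force: [0.5, -0.7, -2.4]
```

```bash
python3 -m crank '{"translation":[[0.4,0,0],[0,0,0],[0,0,0]],"roll":[0,0,0],"fingers":[0,0,0]}'| grep -E "pos|cont"
python3 -m crank '{"translation":[[0.4,0,0],[0,0,0],[0,0,0]],"roll":[0,0,0],"fingers":[0,0,0]}'| grep -E "pos|cont"
```

```text
position: [0.5196, 0.1401, 0.2067]
contact_force: [0.3, -0.3, -2.6]
position: [0.5196, 0.1403, 0.2067]
contact_force: [0.1, -0.4, -2.3]
```

```bash
python3 -m crank '{"translation":[[0.5,0,0],[0,0,0],[0,0,0]],"roll":[0,0,0],"fingers":[0,0,0]}'| grep -E "pos|cont"
python3 - <<'E'
from h import *
F=[]
for n in range(5):
  get_image("top");s=manip.get_state();F.append(np.r_[s["contact_force"],s["position"]])
print(np.mean(F,0).round(4))
E
```

```text
position: [0.5195, 0.1407, 0.2067]
contact_force: [-0.5, -3.1, -2.0]
[ 0.5133 -2.7492 -2.8357  0.5195  0.1407  0.2067]
```

Closed end felt, so the weight is fully home. I back off 1.5 mm and lower it into the seat.

```bash
python3 -m crank '{"translation":[[-0.8,0,0],[-0.7,0,0],[0,0,0],[0,0,0]],"roll":[0,0,0,0],"fingers":[0,0,0,0]}'| grep -E "pos|cont"
python3 -m crank '{"translation":[[0,0,1],[0,0,1],[0,0,1],[0,0,0],[0,0,0]],"roll":[0,0,0,0,0],"fingers":[0,0,0,0,0]}'| grep -E "pos|cont"
python3 -m crank '{"translation":[[0,0,1],[0,0,1],[0,0,0],[0,0,0]],"roll":[0,0,0,0],"fingers":[0,0,0,0]}'| grep -E "pos|cont"
```

```text
position: [0.5197, 0.1401, 0.2067]
contact_force: [0.3, -0.2, -2.5]
position: [0.5197, 0.1397, 0.2036]
contact_force: [-0.1, 0.1, -2.4]
position: [0.5198, 0.1396, 0.2016]
contact_force: [-0.5, 0.5, -3.4]
```

```bash
python3 -m crank '{"translation":[[0,0,1],[0,0,1],[0,0,1],[0,0,0],[0,0,0]],"roll":[0,0,0,0,0],"fingers":[0,0,0,0,0]}'| grep -E "pos|cont"
python3 -m crank '{"translation":[[0,0,1],[0,0,0],[0,0,0]],"roll":[0,0,0],"fingers":[0,0,0]}'| grep -E "pos|cont"
python3 -m crank '{"translation":[[0,0,0.7],[0,0,0],[0,0,0]],"roll":[0,0,0],"fingers":[0,0,0]}'| grep -E "pos|cont"
```

```text
position: [0.5198, 0.1396, 0.1986]
contact_force: [-0.5, 0.6, -1.6]
position: [0.5199, 0.1396, 0.1978]
contact_force: [-0.7, -0.1, -1.5]
position: [0.5199, 0.1396, 0.1972]
contact_force: [-0.6, -0.5, -0.8]
```

```bash
python3 - <<'E'
from h import *
F=[]
for n in range(6):
  w=get_image("side");s=manip.get_state();F.append(np.r_[s["contact_force"],s["position"]])
print(np.mean(F,0).round(4),s["clock"])
E
python3 -m crank '{"translation":[[0,0,0.4],[0,0,0],[0,0,0]],"roll":[0,0,0],"fingers":[0,0,0]}'| grep -E "pos|cont"
```

```text
[ 0.296  -0.2187 -0.4423  0.5199  0.1396  0.1971] 21.55
position: [0.5199, 0.1396, 0.1967]
contact_force: [-0.0, -0.0, 0.3]
```

The pin now carries the whole weight, so I release gently.

```bash
python3 -m crank '{"translation":[[0,0,0],[0,0,0],[0,0,0]],"roll":[0,0,0],"fingers":[0,0,0]}' 20| grep -E "cont|grip"
python3 -m crank '{"translation":[[0,0,0],[0,0,0],[0,0,0],[0,0,0],[0,0,0],[0,0,0],[0,0,0],[0,0,0]],"roll":[0,0,0,0,0,0,0,0],"fingers":[0.13,0.15,0.17,0.19,0.22,0.26,0.3,0.35]}' 20| grep -E "cont|grip|wid|pos"
python3 -m crank '{"translation":[[0,0,0],[0,0,0],[0,0,0],[0,0,0],[0,0,0],[0,0,0],[0,0,0],[0,0,0]],"roll":[0,0,0,0,0,0,0,0],"fingers":[0.4,0.45,0.5,0.5,0.5,0.5,0.5,0.5]}' 20| grep -E "cont|grip|wid|pos"
python3 - <<'E'
from h import *
w=get_image("wrist");b=get_image("side");q=proj("side",[[.5214,.138,.175]])[0].astype(int)
cv2.imwrite("pics/z6.png",np.hstack([cv2.resize(w[120:360,200:440],(400,400)),cv2.resize(b[q[1]-30:q[1]+35,q[0]-30:q[0]+35],(400,400),interpolation=cv2.INTER_CUBIC)]))
E
```

```text
contact_force: [-0.5, -0.3, 0.8]
gripper_force: 41.0
position: [0.5198, 0.1396, 0.1966]
contact_force: [0.5, -0.3, -0.0]
width: 0.0303
gripper_force: 0.0
position: [0.5198, 0.1396, 0.1966]
contact_force: [-0.6, 1.0, -0.4]
width: 0.0427
gripper_force: 0.0
```

View pics/z6.png

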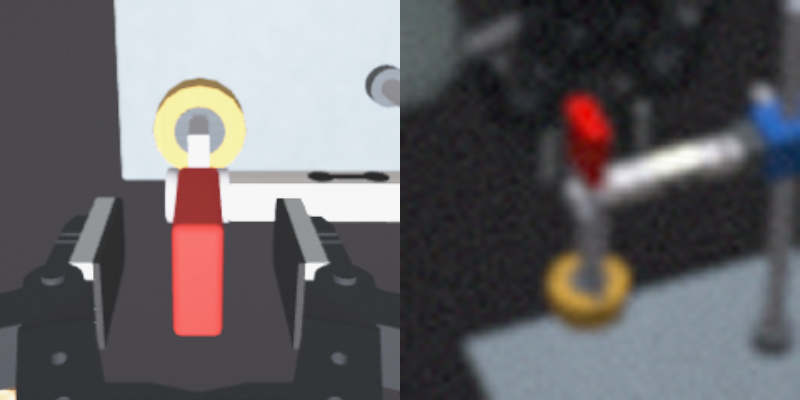

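The picture shows the weight hanging upright from the pin, centred between the open fingers and touching neither. I retreat straight up and let it settle, then check numerically.

```bash
python3 -m crank '{"translation":[[0,0,-5],[0,0,-10],[0,0,-20],[0,0,-30],[0,0,-30],[0,0,-20],[0,0,0],[0,0,0]],"roll":[0,0,0,0,0,0,0,0],"fingers":[0.5,0.5,0.5,0.5,0.5,0.5,0.5,0.5]}' | grep -E "cont|clock|pos"
cat > chk.py <<'E'
from h import *
def c(im,lo,hi,box):
    m=cv2.inRange(cv2.cvtColor(im,cv2.COLOR_BGR2HSV),lo,hi);x0,y0,x1,y1=box;m=m[y0:y1,x0:x1]
    y,x=np.nonzero(m);return np.round([x.mean()+x0,y.mean()+y0,len(x)],1).tolist() if len(x) else None
s=get_image("side");w=get_image("wrist")
print("side red",c(s,(0,150,60),(8,255,255),(300,110,350,200)),"brass",c(s,(14,110,80),(28,255,255),(300,150,350,210)))
print("wrist red",c(w,(0,150,60),(8,255,255),(250,100,390,390)),"brass",c(w,(14,90,80),(30,255,255),(250,50,390,390)))
print(proj("side",[[.52,.139,.0855+.122],[.52,.139,.0855+.01]]).round(1).tolist(),proj("wrist",[[.52,.139,.0855+.142],[.52,.139,.0855+.01]]).round(1).tolist())
E
python3 chk.py; python3 -m crank '{"translation":[[0,0,0],[0,0,0],[0,0,0],[0,0,0],[0,0,0],[0,0,0],[0,0,0],[0,0,0]],"roll":[0,0,0,0,0,0,0,0],"fingers":[0.5,0.5,0.5,0.5,0.5,0.5,0.5,0.5]}' | grep clock; python3 chk.py
```

```text
clock: 24.65
position: [0.5197, 0.1396, 0.3119]
contact_force: [0.2, 0.3, -0.1]
side red [322.0, 148.8, 68.0] brass [321.8, 174.7, 100.0]
wrist red [320.0, 189.4, 306.0] brass [303.5, 228.3, 257.0]
[[321.7, 151.2], [321.4, 175.0]] [[320.1, 201.3], [320.0, 164.0]]
clock: 25.55
side red [322.0, 149.2, 66.0] brass [321.8, 174.9, 97.0]
wrist red [319.2, 190.1, 303.0] brass [308.7, 201.7, 414.0]
[[321.7, 151.2], [321.4, 175.0]] [[318.8, 200.7], [318.9, 163.6]]
```

Grip and disc are where the hanging pose predicts, and they are still. I hand in.

```bash
python3 -m crank '{"translation":[[0,0,0],[0,0,0],[0,0,0],[0,0,0],[0,0,0],[0,0,0],[0,0,0],[0,0,0]],"roll":[0,0,0,0,0,0,0,0],"fingers":[0.5,0.5,0.5,0.5,0.5,0.5,0.5,0.5]}' | grep clock; python3 -c "
from rig import manip
print(manip.sign_off())"
```

```text
clock: 26.45
the job is handed in; nothing more can be done
None
```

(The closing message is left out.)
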